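# Load the small culture flask on the cell imager

### The job

Take the small culture flask from the bench and set it down gently, lying flat and right way up, on the imager's narrow raised metal stage: the middle of its flat body over the dark round lens window, its length along the stage, cap to either end. Leave the large flask and the round dish where they are, and let go.

Things in the scene. Friction and masses are not known exactly. Their poses are not given: they have to be found in the camera images.
- flask: Small clear culture flask lying on the bench: box body 75 mm long (x), 45 wide (y), 25 high, plus a neck and yellow cap (21 mm diameter) standing 30 mm out of the +x end at mid height; about 40 g. Origin: centre of the box body's underside (cap not counted); x to the cap, z up. Can be gripped across its 45 mm width at the origin. The large flask has the same shape, much bigger.
- imager_stage (a point): Centre of the dark round window (36 mm, flush) on top of the fixed imager's stage, a flat rimless aluminium plate 110 mm long (x), 58 wide (y), 10 thick, its top 148 mm above the bench on a column. x along its length, away from the robot; z up. The cream base (240 by 150 mm) and folded lamp arm reach 90 mm in front of the window and 241 behind, and are under 96 mm high.
- big_flask: The large culture flask, lying on the bench, to be left alone: clear box body 110 by 78 by 36 mm, with neck and yellow cap 150 mm long overall. Origin: on the bench, at the middle of the body's width, 75 mm from the flat end without the cap; x to the cap, z up.
- dish: A closed round culture dish, to be left alone: 92 mm diameter, 17 mm high. Origin: centre of its underside, on the bench, z up. Beyond the loose things, at the far left, stand a white tube rack (102 mm high) and a 130 mm bottle, out of the way.
There are look-alikes about, which are no part of the job. Leave any brown or turquoise look-alike of the flask alone.

How it is judged:
At the end, for the whole second after the job is handed in: The small flask lies at rest, flat and right way up (within 5 degrees), on the stage, the middle of its box body within 15 mm of the window's centre and its length within 12 degrees of the stage's (cap to either end); the large flask and the dish are within 30 mm of where they began (horizontal distance between flask and imager_stage below 0.015 m and z of flask in the frame of imager_stage between -0.004 and 0.004 m and angle between flask's own z axis and vertical below 0.09 rad and angle between the x axis of flask and the x axis of imager_stage, either way round below 0.21 rad and linear speed of flask below 0.02 m/s and distance of each of big_flask, dish from where it was at the start of the episode below 0.03 m); the robot touches nothing.
It fails at once if the flask is dropped or slammed onto the stage (faster than 0.5 m/s within 20 mm above it) (horizontal distance between flask and imager_stage below 0.05 m and z of flask in the frame of imager_stage between -0.01 and 0.02 m and linear speed of flask above 0.5 m/s).
It fails at once if the large flask or the dish is shifted by more than 30 mm (distance of any of big_flask, dish from where it was at the start of the episode above 0.03 m).
It also fails if it takes over 32 s, if anything falls off the work surface, if the arm or the gripper's body presses on something with over 40 N, if the wrist force passes 120 N, or if a joint passes its speed limit or range.

### The arm

A 6-joint arm with a two-finger parallel gripper is mounted at the origin on the work surface. World frame = base frame: x ahead of the robot, y to its left, z up, the work surface at z = 0. Lengths are in m, angles in rad, forces in N, time in s.
With the tool pointing down it reaches from about 0.4 to 0.825 m from the base axis. Payload 7 kg.
Tool frame: the origin (TCP) lies on the centre line of the jaws, within the pads' length; the fingertips stand 22 mm ahead of it and the grasp point (between the pads) lies 3 mm ahead of it; z points along the fingers, y is the line along which they close (so a half turn about z gives the same grasp; the last joint's range is limited). The gripper opens to 88 mm and grips with 3 to 60 N. Pads are 19 mm wide; open, the fingers measure 130 mm over their backs; the gripper's body (78 mm by 193 mm) begins 47 mm behind the grasp point.
Start: joints at [-1.029, 0.359, 0.012, 0, -1.224, -0.288], TCP at [0.169, -0.653, 0.249] pointing down, gripper open.
Joint ranges: [-3.07, 3.07], [-1.43, 2.12], [-1.02, 1.25], [-3.03, 1.67], [-3.05, -0], [-3.03, 3.03]. Speed limits (rad/s): [2.39, 2.39, 3.01, 3.14, 3.14, 3.14].

### API

Orientations are given as [roll, pitch, yaw] about the fixed x, y, z axes, in that order (R = Rz(yaw) Ry(pitch) Rx(roll)).
In Python, from station import monitor, viewer, order gives the robot as it stands. The module is installed in compiled form; this text tells all that it offers.
- The arm moves only by the tool servo_tool, never from a script. Its argument "targets" is a list of rows, each an object with "angular": the turn, a rotation vector about the tool's x, y, z in degrees, a list of three; "xyz": the shift along the tool's x, y, z in cm, a list of three; "claw": the finger opening in cm, from 0 to 8.76. A call has 1 to 20 rows; each row shifts and turns the commanded pose from where the row before left it, along the tool's axes as they then stand; what a row does not reach is not made up. A row lasts 1/10 s, in which the tool goes at most 50 mm and 8.59 degrees, less where a joint would pass 70% of its speed; a pose out of reach is approached as far as the arm can. A call is refused whole if a number of a shift passes 5 or a number of a turn 8.59, either way. A call with a gripper value outside its range is refused whole. The fingers move at their own pace and stop on an object; "force" is the grip in N (left out, the last holds). Time passes only in rows, so rows that do not move let the fingers close. It gives the time, the measured TCP pose, the force, the opening and the grip force at its end, in the units of the state.
- monitor.get_state(): the state, without advancing time (a new reading comes with each control period).
- viewer.grab_frame(name): name is "scene" or "top" or "wrist"; returns a dict with "color" (480x640x3 uint8, blue, green, red), "fovy" (degrees; the focal length in pixels is half the picture's height over the tangent of half this angle, whatever the lens; pixels are square), "cx", "cy" (the principal point, pixels), "k1" (the pictures are not rectified: a ray, as slopes to the right and down, at radius r is drawn at 1 + k1 r^2 times it, then the intrinsics apply), "R" (3x3) and "t" (3): a world point X has camera coordinates R X + t. Camera axes: x right, y down, z forward; pixel columns grow to the right and rows downward; lengths in m; the calibration is good to about 2 mm. A picture is of the moment at which its call begins. There is no depth.
- order.job_done(): hands the job in; it is judged then, once.
The state is a dict: "t": time; "q": joint angles; "qd": joint speeds; "joint_efforts": joint torques, N m; "eef_pos": TCP position; "ee_rot": TCP orientation; "force": force on the tool from outside, world axes, zero at the start; "moment": the same for the moment, N m; "width": finger opening in m; "gripper_force": force on a finger pad.
Only numpy, scipy, OpenCV 4.12 (cv2) and the standard library are available. Lean on these libraries where they do the work, as an engineer would, in place of code of your own. Each camera call takes 0.05 s, during which the arm holds its last target. There are 200 camera calls.

## Working session

There is one attempt and no reset: what is moved stays moved. The work goes in short steps, Python scripts to look and compute and a tool call to move; the robot and the scene stay as the last step left them, time stands still between calls to the robot, and variables do not carry over. Pictures are saved under pics/ and viewed, at most 10 in all, crops included, and the job is handed in when it is done.

Besides the shell and the picture viewer there is one more tool, called after "Emit:" as a command line: name --argument value ..., lists and objects as JSON in quotes. servo_tool: Moves the arm, as the interface text tells. Its arguments: {"type":"object","properties":{"targets":{"type":"array"},"force":{"type":"number"}},"required":["targets"]}

```bash
mkdir -p pics; cat > h.py <<'E'
import numpy as np, cv2
from station import monitor, viewer, order
def grab(n,save=None):
    f=viewer.grab_frame(n)
    if save: cv2.imwrite('pics/'+save,f['color'])
    f['f']=240/np.tan(np.radians(f['fovy'])/2)
    f['R']=np.array(f['R']);f['t']=np.array(f['t']).ravel()
    return f
def ray(f,u,v):
    K=np.array([[f['f'],0,f['cx']],[0,f['f'],f['cy']],[0,0,1.]])
    p=cv2.undistortPoints(np.array([[[u,v]]],float),K,np.array([f['k1'],0,0,0,0.]))[0,0]
    return -f['R'].T@f['t'], f['R'].T@np.array([p[0],p[1],1])
def onz(f,u,v,z):
    c,d=ray(f,u,v); return c+d*(z-c[2])/d[2]
def proj(f,X):
    p=f['R']@np.array(X,float)+f['t']; a=p[:2]/p[2]; a=a*(1+f['k1']*(a@a)); return a*f['f']+[f['cx'],f['cy']]
E
python3 - <<'E'
from h import *
for n in('top','scene'):
    f=grab(n,n+'0.png'); print(n,f['fovy'],f['cx'],f['cy'],f['k1'],(-f['R'].T@f['t']).round(3),f['R'].round(2).tolist())
s=monitor.get_state(); print(s)
E
```

```text
top 46.59850478724217 322.5996458137147 240.29353330755717 -0.056265153565556336 [0.346 0.123 1.184] [[0.01, -1.0, 0.01], [-0.98, -0.01, -0.19], [0.19, -0.01, -0.98]]
scene 53.67411544027412 318.97117936981357 241.10847101300084 -0.0037631905916647107 [1.111 0.289 0.913] [[-0.32, 0.95, -0.0], [0.77, 0.26, -0.58], [-0.55, -0.19, -0.81]]
{'t': 0.1, 'q': array([-1.02886196e+00,  3.59334345e-01,  1.11832698e-02, -2.88993094e-04,
       -1.22408188e+00, -2.88070399e-01]), 'qd': array([-0.00112422, -0.0016987 ,  0.00226723,  0.00040664,  0.00020735,
        0.00065794]), 'joint_efforts': array([-1.72790085e-03, -5.84164488e+01,  2.93750203e+01,  7.01548666e+00,
        1.02288093e-02, -6.65445964e-05]), 'eef_pos': array([ 0.1693859 , -0.65300905,  0.24772179]), 'ee_rot': array([ 3.14013803e+00, -1.47693803e-04, -2.88782698e+00]), 'force': array([ 0.2228801 ,  0.38343772, -0.45982383]), 'moment': array([ 0.02103336, -0.00618431, -0.00890217]), 'gripper_force': 0.0, 'width': 0.08766889387051456}
```

View pics/top0.png

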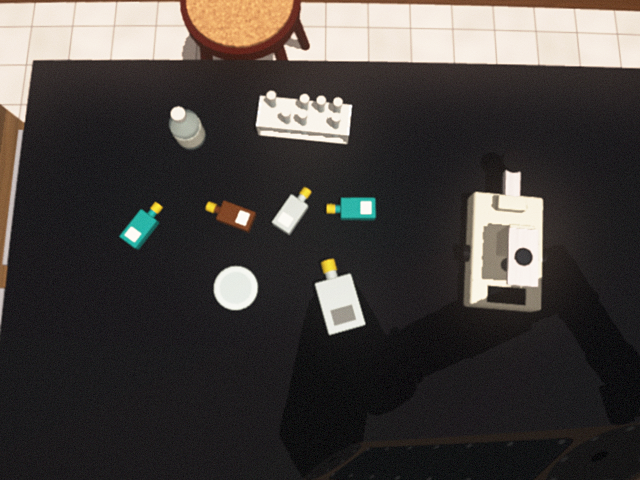

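View pics/scene0.png

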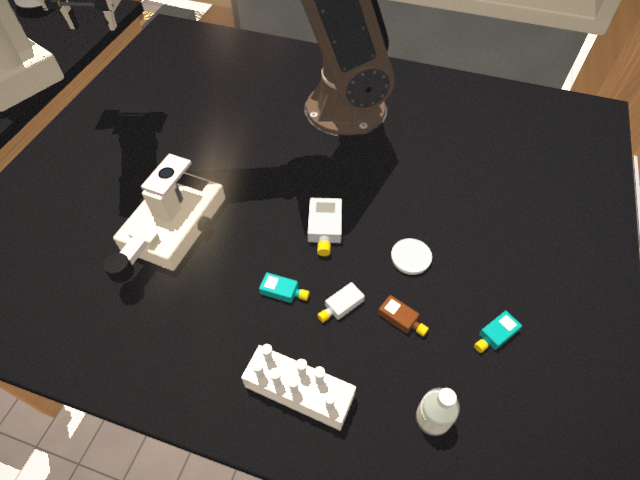

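Top view: candidates for the flask are the clear one (291,213), brown (235,215), turquoise (357,208) and (140,228), and the large clear one (340,303). The dish is at (236,288) and the stage window at (523,257). By the description it is the small clear one at (291,213). In the scene view it is at (343,302), with the window at (166,173).

```bash
cat > m.py <<'E'
from h import *
T=grab('top');S=grab('scene')
def blob(f,box,cond):
    x0,y0,x1,y1=box; hsv=cv2.cvtColor(f['color'],cv2.COLOR_BGR2HSV); m=np.zeros(hsv.shape[:2],np.uint8)
    m[y0:y1,x0:x1]=cond(hsv[y0:y1,x0:x1].astype(int))*255
    c=max(cv2.findContours(m,cv2.RETR_EXTERNAL,cv2.CHAIN_APPROX_NONE)[0],key=cv2.contourArea)
    M=cv2.moments(c); return c,np.array([M['m10']/M['m00'],M['m01']/M['m00']])
yel=lambda h:(h[...,1]>150)&(h[...,2]>90)&(h[...,0]>15)&(h[...,0]<40)
wht=lambda h:(h[...,1]<90)&(h[...,2]>80)
drk=lambda h:h[...,2]<70
def tri(a,b):
    (c1,d1),(c2,d2)=ray(T,*a),ray(S,*b)
    s=np.linalg.lstsq(np.c_[d1,-d2],c2-c1,rcond=None)[0]; p,q=c1+s[0]*d1,c2+s[1]*d2
    return (p+q)/2,np.linalg.norm(p-q)
for n,bt,bs,k in [('cap',(296,184,316,202),(314,304,334,326),yel),('body',(268,188,314,240),(322,280,368,322),wht),('window',(512,244,536,270),(156,165,177,182),drk)]:
    ct,mt=blob(T,bt,k);cs,ms=blob(S,bs,k);p,e=tri(mt,ms)
    print(n,mt.round(1),ms.round(1),'tri',p.round(4),'gap',e.round(4))
    if n=='body':
        for f,c in((T,ct),(S,cs)):
            B=cv2.boxPoints(cv2.minAreaRect(c)); print([onz(f,*b,.025).round(3)[:2].tolist() for b in B])
    if n=='window':
        for f,c in((T,mt),(S,ms)): print(onz(f,*c,.148).round(4))
# stage plate outline in top
ct,mt=blob(T,(500,222,545,292),lambda h:(h[...,2]>190)&(h[...,1]<35)); r=cv2.minAreaRect(ct)
B=np.array([onz(T,*b,.148)[:2] for b in cv2.boxPoints(r)]);print('stage',r,B.round(3).tolist(),B.mean(0))
a=cv2.resize(T['color'][175:250,255:335],None,fx=5,fy=5,interpolation=2);b=cv2.resize(T['color'][210:300,480:555],None,fx=5,fy=5,interpolation=2)[:375]
c=cv2.resize(S['color'][275:335,310:375],None,fx=5,fy=5,interpolation=2);d=cv2.resize(S['color'][145:205,130:210],None,fx=5,fy=5,interpolation=2)[:, :375]
h=np.zeros((600,800,3),np.uint8);h[:300,:325]=c;h[:300,400:775]=d;h[300:,:400]=a[:300];h[300:,400:775]=b[:300]
cv2.imwrite('pics/crop1.png',h)
E
python3 m.py
```

```text
cap [305.6 191.6] [322.9 315.8] tri [0.6771 0.1511 0.0112] gap 0.001
body [290.3 213.2] [343.9 300.4] tri [0.6283 0.1831 0.012 ] gap 0.0001
[[0.604, 0.224], [0.68, 0.177], [0.653, 0.136], [0.577, 0.184]]
[[0.657, 0.138], [0.578, 0.187], [0.615, 0.23], [0.691, 0.18]]
window [523.1 256.4] [165.8 172.5] tri [ 0.5166 -0.269   0.1457] gap 0.0007
[ 0.5161 -0.2679  0.148 ]
[ 0.5184 -0.2678  0.148 ]
stage ((520.5, 254.0), (64.0, 41.0), 90.0) [[0.583, -0.227], [0.584, -0.307], [0.46, -0.299], [0.459, -0.22]] [ 0.52140903 -0.26327907]
```

View pics/crop1.png

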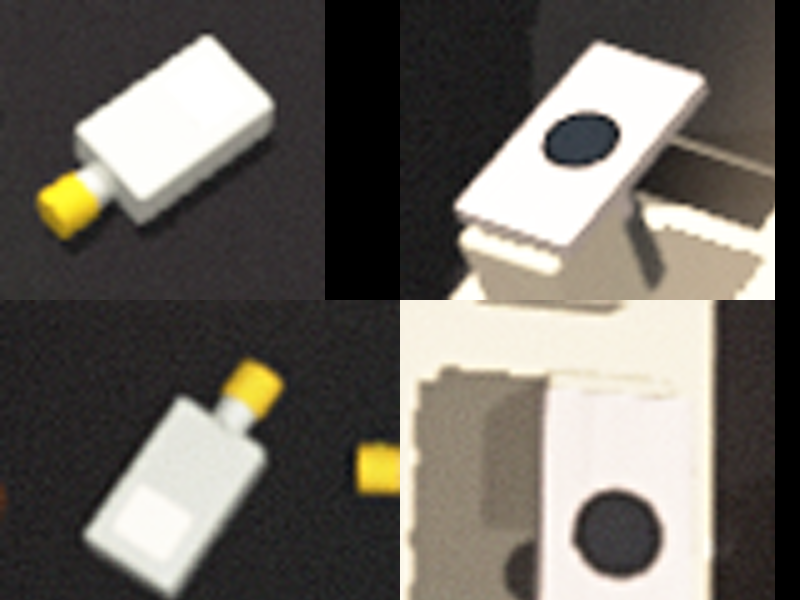

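The crop confirms the choice: a small clear body with a white label and a yellow cap (top view 305,192). It triangulates to (0.628, 0.183), with the cap direction at about −33°. The window comes out at (0.517, −0.268) and height 0.146, where 0.148 is expected. I'm moving above the flask now.

Emit:
servo_tool --targets '[{"xyz": [-3.27, 3.47, 0], "angular": [0, 0, 0], "claw": 8.7}, {"xyz": [-3.27, 3.47, 0], "angular": [0, 0, 0], "claw": 8.7}, {"xyz": [-3.27, 3.47, 0], "angular": [0, 0, 0], "claw": 8.7}, {"xyz": [-3.27, 3.47, 0], "angular": [0, 0, 0], "claw": 8.7}, {"xyz": [-3.27, 3.47, 0], "angular": [0, 0, 0], "claw": 8.7}, {"xyz": [-3.27, 3.47, 0], "angular": [0, 0, 0], "claw": 8.7}, {"xyz": [-3.27, 3.47, 0], "angular": [0, 0, 0], "claw": 8.7}, {"xyz": [-3.27, 3.47, 0], "angular": [0, 0, 0], "claw": 8.7}, {"xyz": [-3.27, 3.47, 0], "angular": [0, 0, 0], "claw": 8.7}, {"xyz": [-3.27, 3.47, 0], "angular": [0, 0, 0], "claw": 8.7}, {"xyz": [-3.27, 3.47, 0], "angular": [0, 0, 0], "claw": 8.7}, {"xyz": [-3.27, 3.47, 0], "angular": [0, 0, 0], "claw": 8.7}, {"xyz": [-3.27, 3.47, 0], "angular": [0, 0, 0], "claw": 8.7}, {"xyz": [-3.27, 3.47, 0], "angular": [0, 0, 0], "claw": 8.7}, {"xyz": [-3.27, 3.47, 0], "angular": [0, 0, 0], "claw": 8.7}, {"xyz": [-3.27, 3.47, 0], "angular": [0, 0, 0], "claw": 8.7}, {"xyz": [-3.27, 3.47, 0], "angular": [0, 0, 0], "claw": 8.7}, {"xyz": [-3.27, 3.47, 0], "angular": [0, 0, 0], "claw": 8.7}, {"xyz": [-3.27, 3.47, 0], "angular": [0, 0, 0], "claw": 8.7}, {"xyz": [-3.27, 3.47, 0], "angular": [0, 0, 0], "claw": 8.7}]'

```text
t: 2.2
eef_pos: [0.6288, 0.1845, 0.2484]
ee_rot: [-3.142, -0.0, -2.888]
force: [1.2, -0.7, 0.2]
width: 0.0868
gripper_force: 0.0
```

Emit:
servo_tool --targets '[{"xyz": [0, 0, 0], "angular": [0, 0, 8], "claw": 8.7}, {"xyz": [0, 0, 0], "angular": [0, 0, 8], "claw": 8.7}, {"xyz": [0, 0, 0], "angular": [0, 0, 8], "claw": 8.7}, {"xyz": [0, 0, 0], "angular": [0, 0, 8], "claw": 8.7}, {"xyz": [0, 0, 0], "angular": [0, 0, 8], "claw": 8.7}, {"xyz": [0, 0, 0], "angular": [0, 0, 8], "claw": 8.7}, {"xyz": [0, 0, 0], "angular": [0, 0, 0], "claw": 8.7}, {"xyz": [0, 0, 0], "angular": [0, 0, 0], "claw": 8.7}]'

```text
t: 3.0
eef_pos: [0.6282, 0.1826, 0.2484]
ee_rot: [-3.141, -0.0, 2.562]
force: [-0.1, -0.2, 0.5]
width: 0.0874
gripper_force: 0.0
```

```bash
cat > w.py <<'E'
from h import *
import sys
f=grab('wrist',sys.argv[1]); s=monitor.get_state()
print(s['t'],s['eef_pos'].round(4),s['ee_rot'].round(4),s['q'].round(2),(-f['R'].T@f['t']).round(3))
c=np.array([.628,.183,0]);a=np.radians(-33.3);u=np.array([np.cos(a),np.sin(a),0]);v=np.array([-np.sin(a),np.cos(a),0])
print('pred corners',[proj(f,c+i*.0375*u+j*.0225*v+[0,0,.025]).round(0).tolist() for i,j in((1,1),(1,-1),(-1,-1),(-1,1))],'cap end',proj(f,c+.0675*u+[0,0,.0125]).round(0))
E
python3 w.py w1.png
python3 - <<'E'
from h import *
S=grab('scene')
P=[onz(S,*p,.148)[:2].round(4) for p in((170,153),(191.4,161),(164,194.6),(141.4,186.6))]
print(P,np.mean(P,0),[np.degrees(np.arctan2(*(a-b)[::-1])).round(1) for a,b in((P[3],P[0]),(P[2],P[1]))],[np.linalg.norm(P[i]-P[i-1]).round(3) for i in range(4)])
E
```

```text
3.05 [0.6282 0.1826 0.2485] [-3.1415e+00 -1.0000e-04  2.5614e+00] [ 0.58  0.32 -0.04 -0.   -1.21 -2.73] [0.569 0.221 0.384]
pred corners [[337.0, 249.0], [297.0, 249.0], [296.0, 181.0], [339.0, 181.0]] cap end [317. 271.]
[array([ 0.4606, -0.2891]), array([ 0.4683, -0.2304]), array([ 0.5773, -0.2393]), array([ 0.5723, -0.2973])] [ 0.519625 -0.264025] [np.float64(-4.2), np.float64(-4.7)] [np.float64(0.112), np.float64(0.059), np.float64(0.109), np.float64(0.058)]
```

View pics/w1.png

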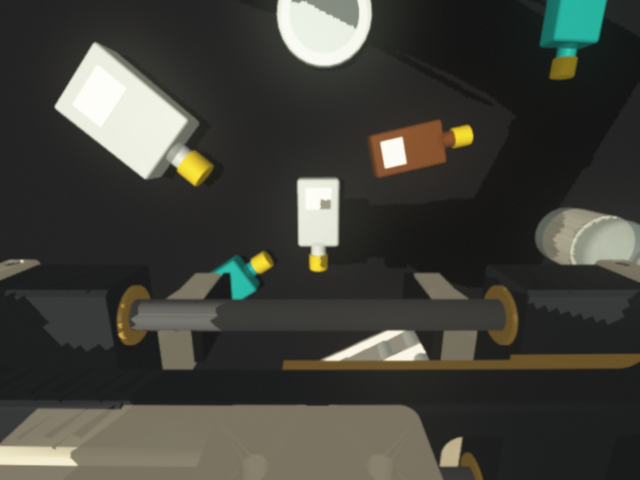

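The wrist view shows the clear flask's body at columns 297–340 and rows 178–248, with the cap end at (318,271). That matches my prediction within about 2 px (roughly 2 mm). The neighbours are clear of the finger line. I'll descend and keep the grip high, so the tips stay about 4 mm above the underside and clear the stage plate later.

Emit:
servo_tool --targets '[{"xyz": [0, 0, 3], "angular": [0, 0, 0], "claw": 8.0}, {"xyz": [0, 0, 5], "angular": [0, 0, 0], "claw": 7.5}, {"xyz": [0, 0, 5], "angular": [0, 0, 0], "claw": 7.5}, {"xyz": [0, 0, 4], "angular": [0, 0, 0], "claw": 7.5}, {"xyz": [0, 0, 3], "angular": [0, 0, 0], "claw": 7.5}, {"xyz": [0, 0, 1.5], "angular": [0, 0, 0], "claw": 7.5}, {"xyz": [0, 0, 0.7], "angular": [0, 0, 0], "claw": 7.5}, {"xyz": [0, 0, 0], "angular": [0, 0, 0], "claw": 7.5}, {"xyz": [0, 0, 0], "angular": [0, 0, 0], "claw": 7.5}]' --force 10

```text
t: 4.0
eef_pos: [0.6293, 0.1832, 0.0282]
ee_rot: [3.14, 0.001, 2.558]
force: [-0.2, 0.0, 0.3]
width: 0.0752
gripper_force: 0.0
```

Emit:
servo_tool --targets '[{"xyz": [0, 0, 0], "angular": [0, 0, 0], "claw": 5}, {"xyz": [0, 0, 0], "angular": [0, 0, 0], "claw": 4.6}, {"xyz": [0, 0, 0], "angular": [0, 0, 0], "claw": 4}, {"xyz": [0, 0, 0], "angular": [0, 0, 0], "claw": 4}, {"xyz": [0, 0, 0], "angular": [0, 0, 0], "claw": 4}, {"xyz": [0, 0, 0], "angular": [0, 0, 0], "claw": 4}]' --force 10

```text
t: 4.6
eef_pos: [0.6284, 0.1827, 0.0269]
ee_rot: [3.141, 0.0, 2.558]
force: [-1.4, 0.2, 2.9]
width: 0.0448
gripper_force: 10.0
```

Emit:
servo_tool --targets '[{"xyz": [0, 0, -1], "angular": [0, 0, 0], "claw": 4}, {"xyz": [0, 0, -2], "angular": [0, 0, 0], "claw": 4}, {"xyz": [0, 0, -4], "angular": [0, 0, 0], "claw": 4}, {"xyz": [0, 0, -4], "angular": [0, 0, 0], "claw": 4}, {"xyz": [0, 0, -4], "angular": [0, 0, 0], "claw": 4}, {"xyz": [0, 0, -4], "angular": [0, 0, 0], "claw": 4}, {"xyz": [0, 0, -2.5], "angular": [0, 0, 0], "claw": 4}, {"xyz": [0, 0, -1], "angular": [0, 0, 0], "claw": 4}, {"xyz": [0, 0, 0], "angular": [0, 0, 0], "claw": 4}]' --force 12

```text
t: 5.5
eef_pos: [0.6286, 0.1828, 0.2533]
ee_rot: [3.139, 0.001, 2.558]
force: [0.7, 0.4, -0.4]
width: 0.0449
gripper_force: 12.0
```

```bash
python3 w.py w2.png; python3 - <<'E'
from h import *
s=monitor.get_state(); y=s['ee_rot'][2]; d=np.array([.517,-.268])-s['eef_pos'][:2]
print(s['width'],s['gripper_force'],'tool dx,dy cm',100*(d@[np.cos(y),np.sin(y)]),100*(d@[np.sin(y),-np.cos(y)]),'yaw',np.degrees(y))
E
```

```text
5.55 [0.6279 0.1826 0.2514] [ 3.1412e+00 -4.0000e-04  2.5575e+00] [ 0.58  0.32 -0.03 -0.   -1.21 -2.74] [0.57  0.221 0.389]
pred corners [[336.0, 247.0], [297.0, 247.0], [295.0, 180.0], [337.0, 180.0]] cap end [316. 269.]
0.04484877445470153 11.997339427471161 tool dx,dy cm -15.594699713707683 -43.70822546642805 yaw 146.53226191583593
```

View pics/w2.png

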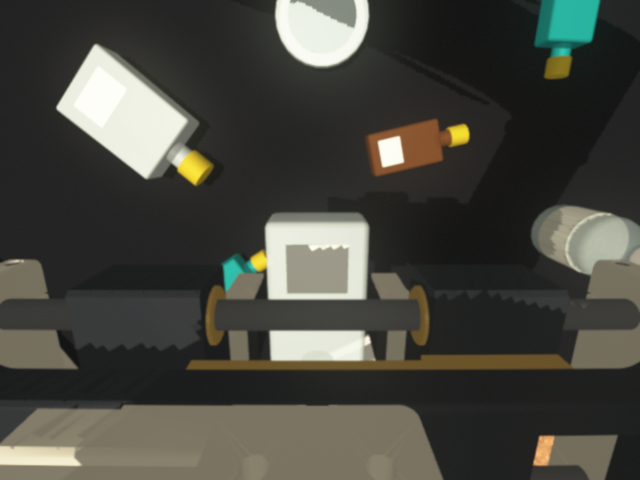

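The flask is held level between the pads, with its rear edge at row 214. I'll check its offset along the tool from that edge.

```bash
python3 - <<'E'
from h import *
f=grab('wrist'); s=monitor.get_state(); y=s['ee_rot'][2]; z=s['eef_pos'][2]-.002
for uv in((268,216),(317,214),(365,216)):
    d=(onz(f,*uv,z)-s['eef_pos'])[:2]; print(uv,'tool x,y mm',1000*(d@[np.cos(y),np.sin(y)]),1000*(d@[np.sin(y),-np.cos(y)]))
E
```

```text
(268, 216) tool x,y mm 42.97124992378561 -20.492960406589457
(317, 214) tool x,y mm 43.83770696130257 0.17172500332775778
(365, 216) tool x,y mm 42.9975464119931 20.42031080674863
```

Emit:
servo_tool --targets '[{"xyz": [-0.7, -1.9, 0], "angular": [0, 0, 0], "claw": 4}, {"xyz": [-1.3, -3.64, 0], "angular": [0, 0, 0], "claw": 4}, {"xyz": [-1.3, -3.64, 0], "angular": [0, 0, 0], "claw": 4}, {"xyz": [-1.3, -3.64, 0], "angular": [0, 0, 0], "claw": 4}, {"xyz": [-1.3, -3.64, 0], "angular": [0, 0, 0], "claw": 4}, {"xyz": [-1.3, -3.64, 0], "angular": [0, 0, 0], "claw": 4}, {"xyz": [-1.3, -3.64, 0], "angular": [0, 0, 0], "claw": 4}, {"xyz": [-1.3, -3.64, 0], "angular": [0, 0, 0], "claw": 4}, {"xyz": [-1.3, -3.64, 0], "angular": [0, 0, 0], "claw": 4}, {"xyz": [-1.3, -3.64, 0], "angular": [0, 0, 0], "claw": 4}, {"xyz": [-1.3, -3.64, 0], "angular": [0, 0, 0], "claw": 4}, {"xyz": [-1.2, -3.5, 0], "angular": [0, 0, 0], "claw": 4}, {"xyz": [-0.7, -1.9, 0], "angular": [0, 0, -5], "claw": 4}, {"xyz": [0, 0, 0], "angular": [0, 0, -6], "claw": 4}, {"xyz": [0, 0, 0], "angular": [0, 0, -6], "claw": 4}, {"xyz": [0, 0, 0], "angular": [0, 0, -6], "claw": 4}, {"xyz": [0, 0, 0], "angular": [0, 0, -6], "claw": 4}, {"xyz": [0, 0, 0], "angular": [0, 0, 0], "claw": 4}, {"xyz": [0, 0, 0], "angular": [0, 0, 0], "claw": 4}]'

```text
t: 7.5
eef_pos: [0.5167, -0.2681, 0.2504]
ee_rot: [3.141, -0.002, 3.06]
force: [0.2, -0.8, 0.9]
width: 0.0451
gripper_force: 12.0
```

```bash
cat > g.py <<'E'
from h import *
s=monitor.get_state(); y=s['ee_rot'][2]; d=np.array([.517,-.268])-s['eef_pos'][:2]
print(s['t'],s['eef_pos'],s['ee_rot'],s['width'],s['gripper_force'],'tool dx,dy cm',100*(d@[np.cos(y),np.sin(y)]),100*(d@[np.sin(y),-np.cos(y)]),'yaw',np.degrees(y))
a=grab('top');b=grab('scene');g=lambda f,x,y:cv2.resize(f['color'][y:y+100,x:x+100],(400,400),interpolation=2)
import sys; cv2.imwrite('pics/'+sys.argv[1],np.hstack([g(a,470,200),g(b,110,110)]))
E
python3 g.py c2.png
```

```text
7.5 [ 0.51668163 -0.26809034  0.2504251 ] [ 3.14128955e+00 -2.02566736e-03  3.06039152e+00] 0.04506015221588937 11.997265219688416 tool dx,dy cm -0.030998880232397504 0.011586739894619886 yaw 175.34751753826254
```

View pics/c2.png

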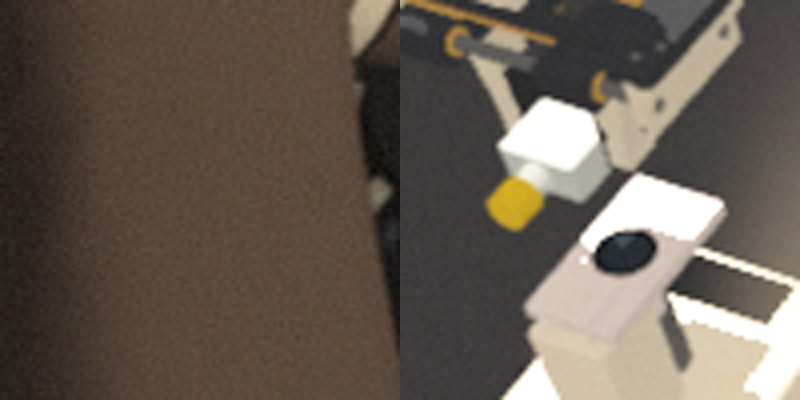

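The scene crop shows the flask held level and the cap pointing along +x, away from the robot, with the window clear below. I'll check where the flask sits in the grip, using the cap and the body's top face by rays at known heights.

```bash
python3 - <<'E'
from h import *
S=grab('scene'); s=monitor.get_state(); y=s['ee_rot'][2]; P=s['eef_pos']; u=-np.array([np.cos(y),np.sin(y)]); v=np.array([-u[1],u[0]])
h=cv2.cvtColor(S['color'],cv2.COLOR_BGR2HSV).astype(int)
m=(h[...,1]>150)&(h[...,2]>90)&(h[...,0]>15)&(h[...,0]<40); m[:150]=0; m[175:]=0; m[:,:128]=0;m[:,150:]=0
yy,xx=np.nonzero(m); b=P[2]-.0269
def loc(uv,z): d=(onz(S,*uv,z)-P)[:2]; return 1000*np.array([d@u,d@v])
print('cap centroid',xx.mean(),yy.mean(),loc((xx.mean(),yy.mean()),b+.0125).round(1),'expect ~57,0 ; n',len(xx))
# top-face corners read off crop (x4)
for n,(a,c) in {'cap-end left':(500,145),'cap-end right':(578,167),'rear':(545,97),'rear r':(603,135)}.items(): print(n,loc((110+(a-400)/4,110+c/4),b+.025).round(1))
print('window pix now check', onz(S,110+(625-400)/4,110+252/4,.148))
E
```

```text
cap centroid 138.15748031496062 160.48031496062993 [58.   0.3] expect ~57,0 ; n 127
cap-end left [ 35.9 -18.4]
cap-end right [33.9 27. ]
rear [ -2.7 -18.3]
rear r [ 9.6 25.4]
window pix now check [ 0.5193739 -0.2661013  0.148    ]
```

The offsets agree to a few mm, so I'll bias 3 mm toward +x and lower gently.

Emit:
servo_tool --targets '[{"xyz": [-0.3, 0, 1], "angular": [0, 0, 0], "claw": 4}, {"xyz": [0, 0, 1.5], "angular": [0, 0, 0], "claw": 4}, {"xyz": [0, 0, 1.5], "angular": [0, 0, 0], "claw": 4}, {"xyz": [0, 0, 1.2], "angular": [0, 0, 0], "claw": 4}, {"xyz": [0, 0, 0.8], "angular": [0, 0, 0], "claw": 4}, {"xyz": [0, 0, 0.5], "angular": [0, 0, 0], "claw": 4}, {"xyz": [0, 0, 0.3], "angular": [0, 0, 0], "claw": 4}, {"xyz": [0, 0, 0.2], "angular": [0, 0, 0], "claw": 4}, {"xyz": [0, 0, 0.1], "angular": [0, 0, 0], "claw": 4}, {"xyz": [0, 0, 0], "angular": [0, 0, 0], "claw": 4}, {"xyz": [0, 0, 0], "angular": [0, 0, 0], "claw": 4}]'

```text
t: 8.75
eef_pos: [0.5206, -0.2682, 0.1809]
ee_rot: [-3.141, 0.001, 3.064]
force: [-0.0, -0.1, -0.1]
width: 0.045
gripper_force: 12.0
```

Emit:
servo_tool --targets '[{"xyz": [0, 0, 0.1], "angular": [0, 0, 0], "claw": 4}, {"xyz": [0, 0, 0.1], "angular": [0, 0, 0], "claw": 4}, {"xyz": [0, 0, 0.1], "angular": [0, 0, 0], "claw": 4}, {"xyz": [0, 0, 0], "angular": [0, 0, 0], "claw": 4}, {"xyz": [0, 0, 0], "angular": [0, 0, 0], "claw": 4}]'

```text
t: 9.25
eef_pos: [0.5204, -0.2682, 0.1775]
ee_rot: [-3.142, -0.0, 3.064]
force: [-0.2, -0.4, 0.0]
width: 0.0452
gripper_force: 12.0
```

```bash
python3 g.py c3.png
```

```text
9.25 [ 0.52041665 -0.26821564  0.1775092 ] [-3.14158600e+00 -1.51219813e-04  3.06378597e+00] 0.045208501022256466 11.997394412755966 tool dx,dy cm 0.3423071610831767 -0.005058081358901138 yaw 175.542005298324
```

View pics/c3.png

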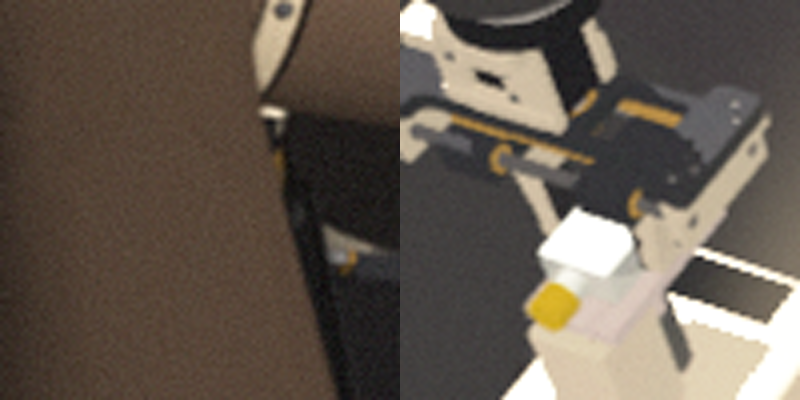

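The flask is just above the plate and lined up with it; the cap in the crop is at (553,305), at the far end. I'll lower the last 2.5 mm in small steps and watch the force.

Emit:
servo_tool --targets '[{"xyz": [0, 0, 0.1], "angular": [0, 0, 0], "claw": 4}, {"xyz": [0, 0, 0.1], "angular": [0, 0, 0], "claw": 4}, {"xyz": [0, 0, 0], "angular": [0, 0, 0], "claw": 4}, {"xyz": [0, 0, 0], "angular": [0, 0, 0], "claw": 4}]'

```text
t: 9.75
eef_pos: [0.5204, -0.2682, 0.1755]
ee_rot: [3.142, -0.0, 3.064]
force: [0.4, -0.1, -0.6]
width: 0.0451
gripper_force: 12.0
```

Emit:
servo_tool --targets '[{"xyz": [0, 0, 0.05], "angular": [0, 0, 0], "claw": 4}, {"xyz": [0, 0, 0], "angular": [0, 0, 0], "claw": 4}, {"xyz": [0, 0, 0], "angular": [0, 0, 0], "claw": 4}]'

```text
t: 10.05
eef_pos: [0.5205, -0.2682, 0.1751]
ee_rot: [-3.142, 0.0, 3.064]
force: [0.5, 0.7, -1.5]
width: 0.0448
gripper_force: 12.0
```

Emit:
servo_tool --targets '[{"xyz": [0, 0, 0.05], "angular": [0, 0, 0], "claw": 4}, {"xyz": [0, 0, 0], "angular": [0, 0, 0], "claw": 4}, {"xyz": [0, 0, 0], "angular": [0, 0, 0], "claw": 4}]'

```text
t: 10.35
eef_pos: [0.5205, -0.2682, 0.1749]
ee_rot: [-3.142, 0.0, 3.064]
force: [-0.5, 0.6, 4.8]
width: 0.0447
gripper_force: 12.0
```

Emit:
servo_tool --targets '[{"xyz": [0, 0, 0.05], "angular": [0, 0, 0], "claw": 4}, {"xyz": [0, 0, 0], "angular": [0, 0, 0], "claw": 4}, {"xyz": [0, 0, 0], "angular": [0, 0, 0], "claw": 4}]'

```text
t: 10.65
eef_pos: [0.5205, -0.2682, 0.1749]
ee_rot: [-3.141, 0.001, 3.064]
force: [-2.9, 2.3, 7.0]
width: 0.0448
gripper_force: 12.0
```

It makes contact at TCP 0.175, exactly the expected height. Now I'll open slowly and retreat.

Emit:
servo_tool --targets '[{"xyz": [0, 0, -0.05], "angular": [0, 0, 0], "claw": 4.5}, {"xyz": [0, 0, 0], "angular": [0, 0, 0], "claw": 4.7}, {"xyz": [0, 0, 0], "angular": [0, 0, 0], "claw": 5}, {"xyz": [0, 0, 0], "angular": [0, 0, 0], "claw": 5.5}, {"xyz": [0, 0, 0], "angular": [0, 0, 0], "claw": 6.2}, {"xyz": [0, 0, 0], "angular": [0, 0, 0], "claw": 6.5}, {"xyz": [0, 0, 0], "angular": [0, 0, 0], "claw": 6.5}, {"xyz": [0, 0, 0], "angular": [0, 0, 0], "claw": 6.5}, {"xyz": [0, 0, -1], "angular": [0, 0, 0], "claw": 6.5}, {"xyz": [0, 0, -2], "angular": [0, 0, 0], "claw": 6.5}, {"xyz": [0, 0, -4], "angular": [0, 0, 0], "claw": 6.5}, {"xyz": [0, 0, -4], "angular": [0, 0, 0], "claw": 6.5}, {"xyz": [0, 0, -2], "angular": [0, 0, 0], "claw": 6.5}, {"xyz": [0, 0, 0], "angular": [0, 0, 0], "claw": 6.5}]'

```text
t: 12.05
eef_pos: [0.5218, -0.2688, 0.3094]
ee_rot: [-3.14, 0.007, 3.064]
force: [-0.5, 0.2, -0.2]
width: 0.0652
gripper_force: 0.0
```

Emit:
servo_tool --targets '[{"xyz": [0, -3, 0], "angular": [0, 0, 0], "claw": 6.5}, {"xyz": [0, -4, 0], "angular": [0, 0, 0], "claw": 6.5}, {"xyz": [0, -4, 0], "angular": [0, 0, 0], "claw": 6.5}, {"xyz": [0, -4, 0], "angular": [0, 0, 0], "claw": 6.5}, {"xyz": [0, -4, 0], "angular": [0, 0, 0], "claw": 6.5}, {"xyz": [0, -3, 0], "angular": [0, 0, 0], "claw": 6.5}, {"xyz": [0, 0, 0], "angular": [0, 0, 0], "claw": 6.5}, {"xyz": [0, 0, 0], "angular": [0, 0, 0], "claw": 6.5}]'

```text
t: 12.85
eef_pos: [0.5027, -0.4881, 0.3035]
ee_rot: [3.141, -0.001, 3.062]
force: [-0.6, -0.1, 0.2]
width: 0.0651
gripper_force: 0.0
```

```bash
python3 g.py c4.png
```

```text
12.85 [ 0.50274705 -0.48807454  0.30350533] [ 3.14069457e+00 -1.48980740e-03  3.06222917e+00] 0.06513987710778396 0.0 tool dx,dy cm 0.3239469757209044 22.051180161831095 yaw 175.45280741909534
```

View pics/c4.png

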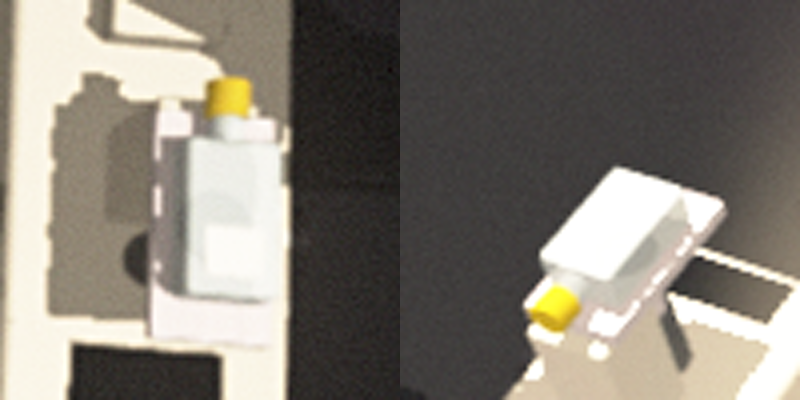

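The flask rests flat along the stage: in the top crop its top face spans about (193,138) to (275,300), with the cap at (228,97). I'll measure its centre and check the large flask and the dish.

```bash
python3 - <<'E'
from h import *
T=grab('top');S=grab('scene')
q=lambda f,x,y,cs,z:np.array([onz(f,x+a/4,y+b/4,z)[:2] for a,b in cs])
A=q(T,470,200,[(193,138),(280,142),(276,300),(187,298)],.173)
B=q(S,110,110,[(541,255),(608,281),(686,197),(618,168)],.173)
for P in(A,B): print(P.round(3).tolist(),P.mean(0).round(4),'off mm',(1000*(P.mean(0)-[.5175,-.2675])).round(1))
for f in(T,S):
    h=cv2.cvtColor(f['color'],cv2.COLOR_BGR2HSV).astype(int); m=(h[...,1]>150)&(h[...,2]>90)&(h[...,0]>15)&(h[...,0]<40)
    x0,y0=(510,210) if f is T else (135,175); w=m[y0:y0+30,x0:x0+30]; yy,xx=np.nonzero(w); c=onz(f,x0+xx.mean(),y0+yy.mean(),.1605)[:2]; print('cap',c.round(4),'-57mm',(c-.0575*np.array([np.cos(-.078),np.sin(-.078)])).round(4))
T0=cv2.imread('pics/top0.png');d=lambda im,b:[c.round(1) for c in (np.argwhere((lambda h:(h[...,1]<90)&(h[...,2]>80))(cv2.cvtColor(im,cv2.COLOR_BGR2HSV)[b[1]:b[3],b[0]:b[2]])).mean(0),)]
for b in((310,265,372,340),(208,260,264,315)): print(d(T0,b),d(T['color'],b))
E
```

```text
[[0.553, -0.252], [0.552, -0.293], [0.477, -0.286], [0.478, -0.244]] [ 0.5153 -0.2689] off mm [-2.2 -1.4]
[[0.488, -0.086], [0.494, -0.045], [0.422, -0.028], [0.413, -0.072]] [ 0.4542 -0.0578] off mm [-63.3 209.7]
cap [ 0.5773 -0.2742] -57mm [ 0.52   -0.2697]
cap [ 0.5775 -0.2724] -57mm [ 0.5202 -0.268 ]
[array([37.7, 29.2])] [array([37.7, 29.2])]
[array([27.7, 27.3])] [array([27.7, 27.3])]
```

The body centre is within about 3 mm of the window by the top view's corners and by the cap in both views. My scene-corner row left out the crop's 400 px offset, so I'm ignoring it. The large flask and the dish have not moved.

```bash
python3 -c "
from station import order
print(order.job_done())"
```

```text
the job is handed in; nothing more can be done
None
```

The small flask lies flat on the imager stage, measured within about 3 mm of the window's centre and aligned with the stage; it is released, the large flask and dish have not moved, and the job was handed in at about 13 s (no verdict was returned).

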